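# Finish the ward box and hold the letter clip open over its card

## Task

Pack the red-and-white carton and the white tablet bottle upright, side by side, into the empty end of the grey ward box, setting them down without dropping them and leaving the goods already in it lying in place. Then take the steel letter clip off the wall of the blue bin by its two handles, squeeze it wide open and bring it down over the middle of the top edge of the green ward card, one jaw on each side and the lips well below the edge, and finish while still holding it squeezed open there, not touching card or box, so that I can slip the order sheet in. Do not push the ward box about or disturb the other things on the table.

Things in the scene. Friction and masses are not known exactly. Their poses are not given: they have to be found in the camera images.
- ward_box: grey open box, loose, 1.6 kg. Origin at the centre of its underside; z up, y along its longer side towards the green card. Outside 130 x 154 mm (x, y), walls 50 mm high, 4 mm thick, floor 4 mm thick; inside 122 x 146 mm. Two flat cartons lie in its +y part; its -y end is empty.
- bay (a point): centre of the empty bay of the ward box, on its inner floor (4 mm above the table); axes as the box. The bay is 122 mm in x and about 56 mm in y, just enough for carton and bottle side by side in x (either way round; for example carton 27 mm to -x, bottle 33 mm to +x of this point), the carton's 60 mm side along x.
- card_edge (a point): middle of the top edge of the green ward card, stiff and upright, 3 mm thick, 100 mm wide, in a slot outside the box's +y end wall; the edge is 122 mm above the table, 72 mm above the box's rim. x runs along the edge, y is the card's normal (away from the box), z up; it turns with the box.
- carton_mid (a point): centre (half-way up) of the white carton with a red band, standing upright, 60 x 44 x 94 mm (x, y, z), 0.1 to 0.2 kg. To be packed.
- bottle_mid (a point): centre (half-way up) of the white tablet bottle with a red label and a blue cap, upright, 48 mm in diameter from foot to cap (only a slight neck under the cap, 66 to 72 mm up), 94 mm high, 0.08 to 0.17 kg. To be packed.
- clip_pin (a point): middle of the hinge pin (8 mm thick) of the dark steel letter clip, which starts astride the bin's -y side wall, its pin resting on the rim, jaws down, handles up. x along the pin and the wall, y from handle to handle, z up as it sits on the bin. These axes are those of the +y half, which tilts by half the joint angle as the clip opens evenly.
- clip_jaw (a joint): how far the clip is opened, rad: 0 clamped on the bin wall, about 0.72 squeezed fully (a stop). The spring takes about 6 N on each handle end to start opening and 11 N at the stop, and shuts the clip when let go.
- clip_lip_a (a point): middle of the inner face of the lip of one jaw (at the clip's +y side), 29.5 mm below the pin at rest
- clip_lip_b (a point): middle of the inner face of the lip of the other jaw (at the clip's -y side), 29.5 mm below the pin at rest
- clip: the whole clip, 0.07 kg, origin and axes as point clip_pin. At rest the handles are 34 mm wide (x), their ends 40 mm above the pin and 45 mm apart over the outside; the jaws are 56 mm wide (x) and reach 32 mm below the pin. Squeezed fully, the handles stand parallel, about 15 mm over the outside, and the lips gape about 24 mm, 27 mm below the pin.
- carton: the red-and-white carton; origin at the centre of its underside
- bottle: the white tablet bottle; origin at the centre of its underside
- bin: blue plastic stacking bin, fixed; origin at the centre of its underside, x along its depth. 160 x 105 mm (x, y), side and back walls 75 mm high and 4 mm thick, low front at its -x end. The clip sits on its -y side wall.
- packed_a_mid (a point): centre of a blue-banded flat carton, 112 x 46 x 44 mm, lying in the ward box next to the card; stays there
- packed_b_mid (a point): centre of the second flat carton in the ward box, 112 x 42 x 42 mm, bordering the empty bay; stays there
- other_mid (a point): centre of a white carton with a yellow band, 66 x 40 x 80 mm, upright; belongs to another order, leave it
- stapler: stapler, 130 mm long, lying at the back; leave it
- sanitiser: pump bottle, 57 mm wide, 143 mm high, at the back; leave it
- amber: small amber jar, 42 mm wide, 75 mm high, at the back; leave it
Not all that is in view belongs to the job. Leave any purple look-alike of the bottle alone.

How it is judged:
By the outcome, as a careful person would: the job done as asked, in the order asked, and still so for the second after the job is handed in, while the arm keeps its last pose, push and grip.
It also fails if it takes over 66 s, if anything falls off the work surface, if the arm or the gripper's body presses on something with over 40 N, if the wrist force passes 120 N, or if a joint passes its speed limit or range.

## Robot

A 6-joint arm with a two-finger parallel gripper is mounted at the origin on the work surface. World frame = base frame: x ahead of the robot, y to its left, z up, the work surface at z = 0. Lengths are in mm, angles in rad, forces in N, time in s.
With the tool pointing down it reaches from about 350 to 975 mm from the base axis. Payload 7.1 kg.
Tool frame: the origin (TCP) lies midway between the tips of the shut fingers; the grasp point (between the pads) lies 19 mm behind it (ctrl.grasp_offset is the distance from the TCP to the grasp point, in mm); z points along the fingers, y is the line along which they close (so a half turn about z gives the same grasp; the last joint's range is limited). The gripper opens to 88 mm and grips with 3 to 60 N. Pads are 20 mm wide; open, the fingers measure 115 mm over their backs; the gripper's body (75 mm by 178 mm) begins 61 mm behind the grasp point.
Start: joints at [1.277, 0.423, 1.63, -0, 1.089, -0.019], TCP at [169.565, 601.542, 190.475] pointing down, gripper open.
Joint ranges: [-3, 3], [-0.9, 2.11], [0.09, 2.58], [-1.31, 4.45], [0.11, 2.69], [-2.54, 2.54]. Speed limits (rad/s): [2.39, 2.39, 3.01, 3.14, 3.14, 3.14].

## Interface

Orientations are given as a rotation vector (axis times angle).
In Python, from workcell import ctrl gives the robot as it stands. The module is installed in compiled form; this text tells all that it offers.
- The arm moves only by the tool servo_tool, never from a script. Its argument "rows" is a list of rows, each a list of 7 numbers: the turn, a rotation vector about the tool's x, y, z as a fraction of full scale, then the shift along the tool's x, y, z as a fraction of full scale, then the finger opening in mm, from 0 to 87.8. A call has 1 to 10 rows; each row is the pose to reach, as a shift and turn from the pose commanded when the call began, along the tool's axes at that moment; what a row does not reach only later rows make up. Full scale, the value 1, is 20 cm for a shift and 1.5 rad for a turn. A row lasts 1/8 s, in which the tool goes at most 62.5 mm and 10.7 degrees, less where a joint would pass 70% of its speed; a pose out of reach is approached as far as the arm can. A call with a number of a shift or a turn outside -1 to 1 is refused whole. A call with a gripper value outside its range is refused whole. The fingers move at their own pace and stop on an object; the grip force is fixed at half the most. Time passes only in rows, so rows that repeat a pose let the fingers close. It gives the time, the measured TCP pose, the force, the opening and the grip force at its end, in the units of the state.
- ctrl.get_obs(): the state, without advancing time (a new reading comes with each control period).
- ctrl.get_image(name): name is "scene" or "side" or "wrist"; returns (picture, depth): 420x560x3 uint8, red, green, blue; 420x560 float32, mm along the optical axis (not along the pixel's ray), 0 where there is no reading.
- ctrl.camera_info(name): a dict with "intrinsics" (3x3 intrinsics, pixels), "R" (3x3) and "t" (3): a world point X has camera coordinates R X + t. Camera axes: x right, y down, z forward; pixel columns grow to the right and rows downward; lengths in mm; the calibration is good to about 2 mm. A picture is of the moment at which its call begins: read the wrist's pose just before it. camera_info takes no time and is no camera call; for the wrist camera it gives the pose at the moment of the call.
- ctrl.close_job(): hands the job in; it is judged then, once.
The state is a dict: "t": time; "qpos": joint angles; "qvel": joint speeds; "joint_torque": joint torques, N m; "ee_pos": TCP position; "orientation": TCP orientation; "ft_force": force on the tool from outside, world axes, zero at the start; "moment": the same for the moment, N m; "width": finger opening in mm; "grasp_force": force on a finger pad.
Only numpy, scipy, OpenCV 4.12 (cv2) and the standard library are available. Lean on these libraries where they do the work, as an engineer would, in place of code of your own. Each camera call takes 0.05 s, during which the arm holds its last target. There are 200 camera calls.

## Working session

There is one attempt and no reset: what is moved stays moved. The work goes in short steps, Python scripts to look and compute and a tool call to move; the robot and the scene stay as the last step left them, time stands still between calls to the robot, and variables do not carry over. Pictures are saved under pics/ and viewed, at most 10 in all, crops included, and the job is handed in when it is done.

Besides the shell and the picture viewer there is one more tool, called after ">>>" in YAML: its name, and indented under it one key for each argument. servo_tool: Moves the arm, as the interface text tells. Its arguments: {"type":"object","properties":{"rows":{"type":"array","items":{"type":"array","items":{"type":"number"}}}},"required":["rows"]}

```bash
mkdir -p pics; cat > h.py <<'E'
import numpy as np, cv2
from scipy.spatial.transform import Rotation as Rn
from workcell import ctrl
def shot(name):
    ci=ctrl.camera_info(name); im,d=ctrl.get_image(name)
    return im,d,np.array(ci["intrinsics"]),np.array(ci["R"]),np.array(ci["t"])
def cloud(d,K,R,t):
    v,u=np.mgrid[0:d.shape[0],0:d.shape[1]]
    c=np.stack([(u-K[0,2])/K[0,0]*d,(v-K[1,2])/K[1,1]*d,d],-1)
    P=(c-t)@R   # R^T (c-t)
    P[d<=0]=np.nan
    return P
def save(im,n): cv2.imwrite(f'pics/{n}.png',im[...,::-1])
E
python3 - <<'E'
from h import *
ims=[]
o=ctrl.get_obs();print({k:np.round(v,3) for k,v in o.items()})
for n in("scene","side","wrist"):
    im,d,K,R,t=shot(n); np.savez(f'{n}0.npz',im=im,d=d,K=K,R=R,t=t); ims.append(im)
    print(n,np.round(-R.T@t), np.round(R[2],2),(d>0).mean())
save(ims[0],'scene0');save(np.vstack([ims[1][:,:]])  ,'side0')
E
```

```text
{'t': np.float64(0.0), 'qpos': array([ 1.277,  0.424,  1.631,  0.   ,  1.089, -0.019]), 'qvel': array([ 0.002, -0.   ,  0.   , -0.   ,  0.001,  0.   ]), 'joint_torque': array([ 2.0000e-03, -5.4465e+01, -2.7367e+01,  6.4000e-02,  2.3000e-02,
       -0.0000e+00]), 'ee_pos': array([169.366, 600.972, 189.714]), 'orientation': array([-4.300e-01, -3.112e+00,  2.000e-03]), 'ft_force': array([ 0.785, -0.18 , -0.549]), 'moment': array([-0.022,  0.024, -0.029]), 'grasp_force': np.float64(0.0), 'width': np.float64(87.674)}
scene [1080.  395.  721.] [-0.56 -0.44 -0.7 ] 0.9958928571428571
side [ 146. -644.  563.] [ 0.49  0.71 -0.5 ] 0.995875850340136
wrist [106. 620. 383.] [ 0.24 -0.07 -0.97] 0.9960034013605442
```

View pics/scene0.png

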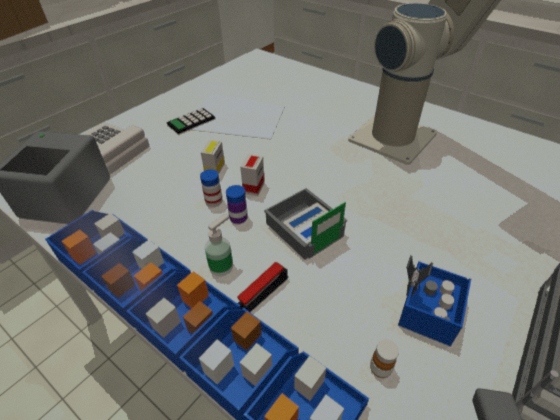

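View pics/side0.png

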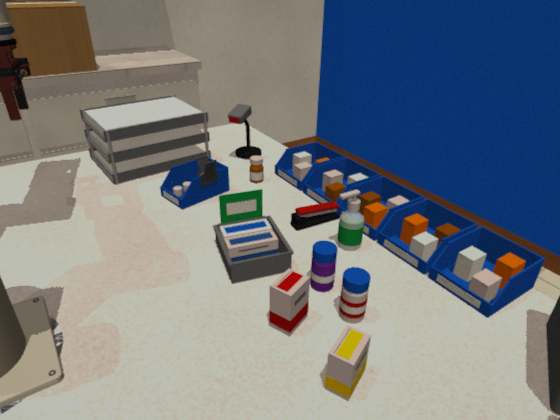

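The scene view shows the carton at (253,174), the bottle at (211,187), the purple look-alike at (236,204), the box at (305,222) and its card at (328,227). The clip is at (415,270) on the bin at (435,300). The side view agrees, with the carton at (290,300) and the bottle at (355,295).

```bash
cat > m.py <<'E'
from h import *
def load(n):
    z=np.load(n+'0.npz'); return z['im'],cloud(z['d'],z['K'],z['R'],z['t'])
S={n:load(n) for n in('scene','side')}
seeds={'scene':dict(carton=(253,174),bottle=(211,187),purple=(236,204),box=(290,225),card=(328,227),clip=(412,275),bin=(450,320),other=(213,155),amber=(385,358),sanit=(218,255)),
'side':dict(carton=(290,300),bottle=(355,295),purple=(323,268),box=(240,250),card=(240,207),clip=(207,172),bin=(190,187),other=(347,360))}
for n in S:
    for k,(u,v) in seeds[n].items(): print(n,k,np.round(S[n][1][v,u]))
# blobs above table in world grid
P=np.concatenate([S[n][1].reshape(-1,3) for n in S]); P=P[np.isfinite(P[:,0])]
m=(P[:,0]>250)&(P[:,0]<1000)&(abs(P[:,1])<600)
f=P[m&(abs(P[:,2])<12)]; print('table z',np.median(f[:,2]))
for lo,hi in((85,104),(72,86),(40,60),(108,130)):
    q=P[m&(P[:,2]>lo)&(P[:,2]<hi)]
    g=np.zeros((600,375),np.uint8); i=((q[:,:2]-[250,-600])/2).astype(int); g[i[:,1],i[:,0]]=1
    g=cv2.morphologyEx(g,cv2.MORPH_CLOSE,np.ones((3,3)))
    for c in cv2.findContours(g,cv2.RETR_EXTERNAL,cv2.CHAIN_APPROX_NONE)[0]:
        (x,y),(w,h),a=cv2.minAreaRect(c)
        if w*h>60: print(lo,np.round([x*2+251,y*2-599,w*2+2,h*2+2,a]))
E
python3 m.py
```

```text
scene carton [ 495. -171.   76.]
scene bottle [ 596. -226.   70.]
scene purple [ 603. -132.   69.]
scene box [561.   3.  45.]
scene card [534.  92.  73.]
scene clip [538. 302.  67.]
scene bin [561. 403.  26.]
scene other [ 500. -314.   77.]
scene amber [736. 341.  75.]
scene sanit [749. -48.  76.]
side carton [ 452. -224.   84.]
side bottle [ 566. -261.   67.]
side purple [ 572. -165.   61.]
side box [481.   4.  35.]
side card [530.  90.  85.]
side clip [543. 297.  87.]
side bin [491. 294.  57.]
side other [ 454. -365.   79.]
table z -0.31154684386918463
85 [506. 566. 323.  75.   2.]
85 [548. 322.  38.  13.  18.]
85 [552. 299.  43.  20.  14.]
85 [533.  90.  12. 104.  75.]
85 [731. -69.  42.  38.  37.]
85 [ 588. -147.   53.   49.   45.]
85 [ 473. -193.   68.   50.   23.]
85 [ 582. -244.   52.   52.   90.]
85 [ 830. -515.  126.  254.   79.]
72 [502. 552. 236.  10.   2.]
72 [509. 539. 324.  58.  12.]
72 [719. 337.  42.  42.  90.]
72 [550. 357. 126. 119.  12.]
72 [951. 286.  10.  37.   5.]
72 [534.  89.  13. 103.  76.]
72 [731. -69.  58.  58.  90.]
72 [ 598. -134.   19.   46.   49.]
72 [
[... 885 characters left out ...]
6.   51.   54.]
40 [ 867. -140.   52.   42.    3.]
40 [ 577. -158.   25.   52.   47.]
40 [ 906. -200.   40.   52.   90.]
40 [ 827. -200.   44.   50.   90.]
40 [ 473. -194.   68.   50.   23.]
40 [ 879. -170.  144.  150.   90.]
40 [ 875. -237.   10.  142.   90.]
40 [ 581. -244.   56.   49.   51.]
40 [ 868. -289.   42.   52.   90.]
40 [ 907. -349.   42.   50.   90.]
40 [ 827. -349.   42.   50.   90.]
40 [ 478. -345.   74.   45.   25.]
40 [ 879. -320.  144.  150.   90.]
40 [ 829. -516.  127.  256.   80.]
40 [ 606. -587.  162.   13.    9.]
108 [546. 328.  38.  12.  13.]
108 [553. 291.  39.  12.  13.]
108 [533.  90.  11. 103.  76.]
108 [731. -69.  33.  31.  63.]
108 [ 827. -514.  122.  251.   82.]
```

```bash
cat >> h.py <<'E'
def go(p,yaw_y=None,dR=None):
    "world TCP target, world angle(deg) of tool y -> turn, shift numbers"
    o=ctrl.get_obs(); R=Rn.from_rotvec(o['orientation']).as_matrix()
    y=R[:,1]; 
    if yaw_y is None: T=R
    else:
        a=np.radians(yaw_y); yy=np.array([np.cos(a),np.sin(a),0])
        if yy@y<0: yy=-yy
        zz=np.array([0,0,-1.]); T=np.stack([np.cross(yy,zz),yy,zz],1)
    r=Rn.from_matrix(R.T@T).as_rotvec()/1.5; s=R.T@(np.array(p)-o['ee_pos'])/200
    print('t',round(o['t'],2),'q',np.round(o['qpos'],2),'pos',np.round(o['ee_pos'],1),'w',round(o['width'],1),'F',np.round(o['ft_force'],1),round(o['grasp_force'],1),'ydeg',round(np.degrees(np.arctan2(y[1],y[0])),1),'turn',np.round(r,3),'shift',np.round(s,3))
E
python3 - <<'E'
import io,contextlib
with contextlib.redirect_stdout(io.StringIO()):
    from m import *
def fr(c,a,q):
    a=np.radians(a); return (q[:,:2]-c)@np.array([[np.cos(a),-np.sin(a)],[np.sin(a),np.cos(a)]])
for n in S:
  P=S[n][1].reshape(-1,3);P=P[np.isfinite(P[:,0])]
  near=np.hypot(P[:,0]-515,P[:,1]-15)<130
  c=P[near&(P[:,2]>70)&(P[:,2]<125)]; m=c[:,:2].mean(0); w,v=np.linalg.eigh(np.cov(c[:,:2].T)); d=v[:,1]*np.sign(v[0,1])
  a=np.degrees(np.arctan2(d[1],d[0])); L=(c[:,:2]-m)@d; print(n,'card',m+d*(L.min()+L.max())/2,a,np.ptp(L),c[:,2].max())
  q=P[near&(P[:,2]>47)&(P[:,2]<53)]; b=fr([533,90],-14.,q)
  print(' x',np.percentile(b[:,0],[.3,1,99,99.7]),'y',np.percentile(b[:,1],[.3,1,3,10,97,99]))
  h=np.histogram(b[:,1],np.arange(-175,20,5)); print(h[0])
  pb=P[near&(P[:,2]>40)&(P[:,2]<50)];b=fr([533,90],-14.,pb);print('pk',np.histogram(b[abs(b[:,0])<45][:,1],np.arange(-175,20,5))[0])
  h=(P[:,2]>105)&(P[:,2]<125)&(np.hypot(P[:,0]-549,P[:,1]-309)<45); b=fr([549.5,309.5],12,P[h])
  for s in(-1,1):
    k=b[b[:,1]*s>0]; 
    if len(k): print(' handle',s,len(k),np.percentile(k,[2,50,98],axis=0).round(1).tolist(),P[h][:,2].max())
go([473,-193,160],112.5)
E
```

```text
scene card [534.72068674  91.57478103] -13.764764239270754 101.49389752003484 124.18484666752254
 x [-68.73976265 -68.30009275  70.62246028  70.90128597] y [-156.72090067 -155.60151089 -154.4918304  -151.27672555    2.44485462
    3.07488194]
[ 0  0  0 14 66 11 10 12 10  9 11 11 13 10 11  9 13 19 35 22 23 26 20 15
 24 39 35 25 25 28 23 17 16 20 26 61  1  0]
pk [ 0  0  0  9 89  3  0  0  0  0  0  0  0  0  0 17 50 46 60 48 55 51 61 50
 19 25 25 18 16 14 11  7  2  2  1 79  1  0]
 handle -1 65 [[-16.6, -21.5], [2.0, -17.5], [17.1, -13.8]] 120.7930964924681
 handle 1 72 [[-14.0, 15.6], [3.1, 19.1], [17.5, 23.0]] 120.7930964924681
side card [532.99429305  88.63161331] -13.644236911901782 100.29367715311005 123.65098852007841
 x [-68.36594125 -68.12959015  69.29996242  69.76434957] y [-158.60658741 -157.6437128  -156.90673983 -153.87788809   -0.93115028
    0.58355175]
[ 0  0  0 88 67 12 13 13  9 12 12 11 14 12 11 12 16 14 21 18 16 13 16 14
 59 51 54 58 60 52 61 54 48 72 94 15  0  0]
pk [  0   0   0 139  49   0   0   0   0   0   0   0   0   0   4 100  62  61
  52  50  54  48  47  51  81  52  48  45  50  43  47  44  41  49  42   4
   0   0]
 handle -1 49 [[-18.1, -23.3], [-1.8, -20.4], [16.5, -16.1]] 119.58827999317309
 handle 1 68 [[-17.2, 13.4], [-2.1, 17.6], [15.9, 21.8]] 119.58827999317309
t 0.15 q [ 1.28  0.42  1.63 -0.    1.09 -0.02] pos [169.5 601.1 189.9] w 88.1 F [-0.8 -0.7 -0.1] 0.0 ydeg 74.3 turn [-0.001 -0.    -0.445] shift [-2.538 -3.409  0.154]
```

>>> servo_tool:
  rows:
    - [0,0,0,-1,-1,-0.3,80]
    - [0,0,0,-1,-1,-0.3,80]
    - [0,0,0,-1,-1,-0.3,80]
    - [0,0,0,-1,-1,-0.3,80]
    - [0,0,0,-1,-1,-0.3,80]
    - [0,0,0,-1,-1,-0.3,80]

```text
t: 0.9
ee_pos: [308.9, 353.1, 251.1]
orientation: [0.436, 3.11, 0.001]
ft_force: [0.2, -0.5, -0.5]
width: 79.8
grasp_force: 0.0
```

>>> servo_tool:
  rows:
    - [0,0,0,-1,-1,0,80]
    - [0,0,0,-1,-1,0,80]
    - [0,0,0,-1,-1,0,80]
    - [0,0,0,-1,-1,0,80]
    - [0,0,0,-1,-1,0,80]
    - [0,0,0,-1,-1,0,80]

```text
t: 1.65
ee_pos: [446.8, 107.3, 250.0]
orientation: [-0.435, -3.111, -0.0]
ft_force: [0.7, -0.4, 0.2]
width: 80.0
grasp_force: 0.0
```

>>> servo_tool:
  rows:
    - [0,0,0,-0.3,-1,0,80]
    - [0,0,0,-0.3,-1,0,80]
    - [0,0,0,-0.3,-1,0,80]
    - [0,0,0,-0.3,-1,0,80]
    - [0,0,0,-0.3,-1,0,80]

```text
t: 2.28
ee_pos: [449.6, -100.4, 250.2]
orientation: [-0.432, -3.111, -0.001]
ft_force: [-0.1, 0.4, 1.0]
width: 79.8
grasp_force: 0.0
```

```bash
python3 -c "
from h import *
go([473,-193,200],112.5)"
```

```text
t 2.27 q [-0.25  0.1   1.92  0.    1.12 -1.54] pos [ 449.6 -100.4  250.2] w 79.8 F [-0.1  0.4  1. ] 0.0 ydeg 74.2 turn [ 0.    -0.    -0.446] shift [-0.239 -0.414  0.25 ]
```

>>> servo_tool:
  rows:
    - [0,0,-0.446,-0.24,-0.414,0.25,70]
    - [0,0,-0.446,-0.24,-0.414,0.25,70]
    - [0,0,-0.446,-0.24,-0.414,0.25,70]
    - [0,0,-0.446,-0.24,-0.414,0.25,70]
    - [0,0,-0.446,-0.24,-0.414,0.25,70]
    - [0,0,-0.446,-0.24,-0.414,0.25,70]

```text
t: 3.02
ee_pos: [473.6, -192.0, 200.5]
orientation: [-0.614, 3.081, 0.0]
ft_force: [-1.1, -0.9, -0.3]
width: 70.3
grasp_force: 0.0
```

```bash
cat > w.py <<'E'
from h import *
import sys
def rects(lo,hi,c,r,cell=1.):
    im,d,K,R,t=shot('wrist'); P=cloud(d,K,R,t); 
    with np.errstate(invalid='ignore'):
        m=(P[...,2]>lo)&(P[...,2]<hi)&(np.hypot(P[...,0]-c[0],P[...,1]-c[1])<r)
    for q in cv2.findContours(m.astype(np.uint8),cv2.RETR_EXTERNAL,cv2.CHAIN_APPROX_NONE)[0]:
        if cv2.contourArea(q)<80: continue
        X=P[q[:,0,1],q[:,0,0]]; 
        print(len(q),'rect',[np.round(v,1) for v in cv2.minAreaRect(X[:,:2].astype(np.float32))],'z',round(float(np.median(X[:,2])),1))
    return im
E
python3 - <<'E'
from w import *
im=rects(88,100,(473,-193),60); save(im,'w1')
rects(88,100,(582,-244),60)
go([473,-193,64],112.5)
E
```

```text
240 rect [array([ 473.7, -193.8]), array([60.4, 44. ]), np.float64(21.7)] z 93.1
t 3.12 q [-0.41  0.24  1.87  0.    1.03 -2.37] pos [ 473.5 -192.6  200.5] w 69.9 F [ 0.5  0.1 -0. ] 0.0 ydeg 112.6 turn [0.    0.    0.001] shift [ 0.003 -0.001  0.683]
```

View pics/w1.png

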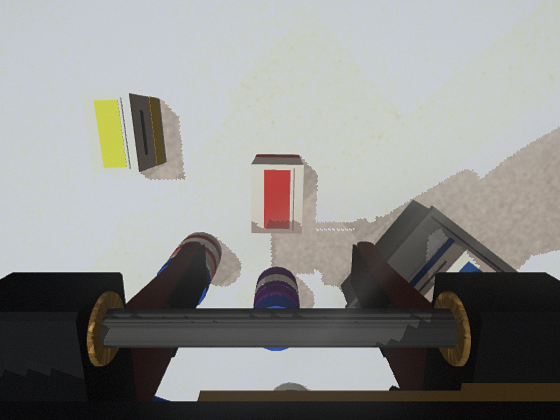

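The wrist view shows the carton's top at (277,195), and it measures 60.4 x 44 mm as expected. I'll go down and grip it.

>>> servo_tool:
  rows:
    - [0,0,0.01,0.001,-0.006,0.4,70]
    - [0,0,0.01,0.001,-0.006,0.683,70]
    - [0,0,0.01,0.001,-0.006,0.683,70]
    - [0,0,0.01,0.001,-0.006,0.683,70]
    - [0,0,0.01,0.001,-0.006,0.683,38]
    - [0,0,0.01,0.001,-0.006,0.683,38]
    - [0,0,0.01,0.001,-0.006,0.683,38]
    - [0,0,0.01,0.001,-0.006,0.683,38]
    - [0,0,0.01,0.001,-0.006,0.683,38]

```text
t: 4.25
ee_pos: [473.5, -194.7, 64.0]
orientation: [-0.592, 3.085, -0.0]
ft_force: [-0.1, -0.9, -0.4]
width: 37.8
grasp_force: 0.0
```

>>> servo_tool:
  rows:
    - [0,0,0,0,0,-0.1,38]
    - [0,0,0,0,0,-0.3,38]
    - [0,0,0,0,0,-0.5,38]
    - [0,0,0,0,0,-0.6,38]
    - [0,0,0,0,0,-0.6,38]

```text
t: 4.88
ee_pos: [474.5, -195.1, 185.2]
orientation: [-0.592, 3.083, -0.003]
ft_force: [0.5, 1.0, -0.1]
width: 37.9
grasp_force: 0.0
```

```bash
python3 -c "
from h import *
go([478.2,-24.7,170],76.3)"
```

```text
t 4.88 q [-0.41  0.26  1.88 -0.    0.99 -2.36] pos [ 474.5 -195.1  185.2] w 37.9 F [ 0.5  1.  -0.1] 0.0 ydeg 111.7 turn [-0.001  0.002  0.412] shift [-0.332  0.785  0.075]
```

The fingers closed past 44 mm with no force, so the grip missed. I need another look.

```bash
python3 - <<'E'
from w import *
im=rects(80,105,(473,-193),90); save(im,'w2')
im,d,K,R,t=shot('side'); save(im[200:420,180:460],'s2')
P=cloud(d,K,R,t)
for u,v in((290,280),(290,300)): print(P[v,u].round())
E
```

```text
251 rect [array([ 473.6, -193.9]), array([60.3, 44.1]), np.float64(21.8)] z 93.0
[ 475. -191.   93.]
[ 453. -223.   82.]
```

View pics/w2.png

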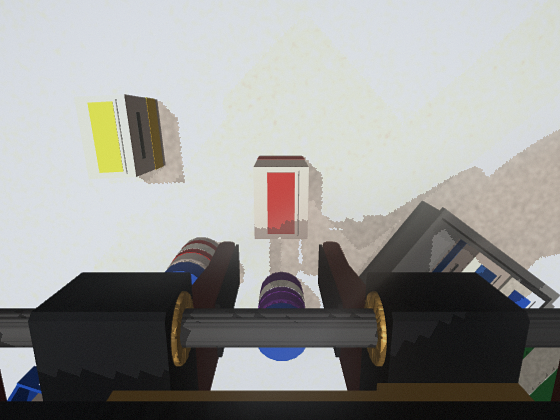

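```bash
python3 - <<'E'
from h import *
o=ctrl.get_obs();print(o['ee_pos'],o['orientation'])
R0=Rn.from_rotvec(o['orientation']).as_matrix()
im,d,K,R,t=shot('wrist'); print('cam',-R.T@t,'in tool',R0.T@(-R.T@t-o['ee_pos']), 'zaxis tool',R0.T@R[2])
for n in('tcp',):
  for off in((0,0,0),(0,19,0),(0,-19,0),(0,19,-19),(0,-19,-19)):
    X=o['ee_pos']+R0@np.array(off); c=K@(R@X+t); print(off,c[:2]/c[2],c[2])
P=cloud(d,K,R,t)
for u,v in((232,255),(235,280),(335,255),(325,260),(215,250),(240,245),(228,248)): print(u,v,d[v,u],(R0.T@(P[v,u]-o['ee_pos'])).round(1))
im,d,K,R,t=shot('side');P=cloud(d,K,R,t); q=P.reshape(-1,3); q=q[np.isfinite(q[:,0])]
L=(q-o['ee_pos'])@R0; m=(abs(L[:,0])<40)&(abs(L[:,1])<90)&(L[:,2]>-120)&(L[:,2]<60)
for a in range(-120,60,10):
    k=L[m&(L[:,2]>=a)&(L[:,2]<a+10)]
    if len(k)>5: print(a,len(k),k[:,:2].min(0).round(),k[:,:2].max(0).round())
E
```

```text
[ 473.03124716 -194.46548506  183.18008577] [ 5.91917126e-01 -3.08466188e+00 -7.09466009e-04]
cam [ 411.84155394 -219.0392155   376.81927936] in tool [ 6.60470607e+01 -6.91489158e-02 -1.93602596e+02] zaxis tool [-2.45859344e-01 -4.63732694e-04  9.69305405e-01]
(0, 0, 0) [278.66239625 240.70504505] 203.89829738439977
(0, 19, 0) [312.31251675 240.71710876] 203.88948646322115
(0, -19, 0) [245.01518382 240.6929824 ] 203.9071083055784
(0, 19, -19) [315.66217034 252.70063807] 185.4726837716774
(0, -19, -19) [241.6827592  252.67297783] 185.49030561403464
232 255 157.14095 [  9.1 -20.3 -45.9]
235 280 157.23698 [ -1.5 -19.  -48.5]
335 255 153.06584 [ 10.6  23.9 -49.7]
325 260 151.01317 [  9.3  19.4 -52.2]
215 250 384.1037 [-68.  -67.7 168.6]
240 245 398.16058 [-67.5 -42.6 183.3]
228 248 162.37427 [ 10.3 -22.8 -40.2]
-120 368 [-32. -82.] [34. 80.]
-110 92 [-13. -46.] [16. 34.]
-100 164 [-11. -34.] [14. 32.]
-90 172 [-11. -33.] [13. 32.]
-80 146 [-10. -32.] [14. 30.]
-70 135 [-10. -30.] [14. 28.]
-60 137 [-10. -29.] [14. 28.]
-50 129 [-11. -29.] [14. 29.]
-40 104 [-12. -29.] [13. 28.]
```

View pics/s2.png

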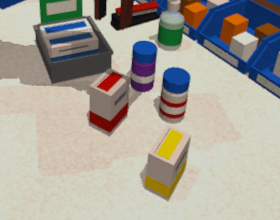

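```bash
python3 - <<'E'
from h import *
print('off',ctrl.grasp_offset)
o=ctrl.get_obs();R0=Rn.from_rotvec(o['orientation']).as_matrix()
for n in('side','scene','wrist'):
    im,d,K,R,t=shot(n);P=cloud(d,K,R,t); q=P.reshape(-1,3); q=q[np.isfinite(q[:,0])]
    L=(q-o['ee_pos'])@R0; m=(abs(L[:,0])<30)&(abs(L[:,1])<60)&(L[:,2]>-70)&(L[:,2]<20)
    k=L[m]; print(n,len(k),np.sort(k[:,2])[-6:].round(1),np.histogram(k[:,2],np.arange(-70,21,5))[0], 'meanxy', k[k[:,2]<-35][:,:2].mean(0).round(1))
E
```

```text
off 18.700000000000003
side 499 [-32.8 -32.3 -32.3 -32.1 -32.1 -32. ] [71 73 57 72 67 63 64 32  0  0  0  0  0  0  0  0  0  0] meanxy [ 5.1 -2.2]
scene 185 [-33.7 -33.4 -32.9 -32.7 -32.6 -32. ] [27 26 25 23 22 28 24 10  0  0  0  0  0  0  0  0  0  0] meanxy [-5.4  2.2]
wrist 2512 [-31.  -31.  -30.9 -30.9 -30.8 -30.5] [430 384 355 351 308 278 251 155   0   0   0   0   0   0   0   0   0   0] meanxy [ 6.3 -0.2]
```

The actual fingertips sit about 32 mm behind the reported TCP in all three views, so the grip closed just above the carton. I'll open, re-measure the offset at 70 mm and correct for it.

>>> servo_tool:
  rows:
    - [0,0,0,0,0,0,70]
    - [0,0,0,0,0,0,70]
    - [0,0,0,0,0,0,70]
    - [0,0,0,0,0,0,70]

```text
t: 5.72
ee_pos: [473.5, -194.7, 183.9]
orientation: [-0.592, 3.085, -0.0]
ft_force: [-0.2, -1.0, 0.0]
width: 69.5
grasp_force: 0.0
```

```bash
cat > tip.py <<'E'
from h import *
def tip():
    o=ctrl.get_obs();R0=Rn.from_rotvec(o['orientation']).as_matrix()
    for n in('side','wrist'):
        im,d,K,R,t=shot(n);P=cloud(d,K,R,t); q=P.reshape(-1,3); q=q[np.isfinite(q[:,0])]
        L=(q-o['ee_pos'])@R0; m=(abs(L[:,0])<30)&(abs(L[:,1])<70)&(L[:,2]>-70)&(L[:,2]<20)
        k=L[m]; print(n,len(k),np.sort(k[:,2])[-4:].round(1),'y',np.percentile(k[:,1],[1,99]).round(1),'x',np.percentile(k[:,0],[1,99]).round(1))
E
python3 -c "
from tip import *
tip(); go([473.7,-193.8,32],111.8)"
```

```text
side 491 [-32.4 -31.9 -31.7 -30.9] y [-46.   43.5] x [-10.5  12.9]
wrist 3351 [-30.9 -30.9 -30.8 -30.5] y [-43.7  43.5] x [-9.9 11. ]
t 5.83 q [-0.41  0.27  1.88 -0.    0.99 -2.36] pos [ 473.5 -194.7  183.9] w 69.9 F [-0.4  0.2 -1.3] 0.0 ydeg 111.7 turn [-0.     0.    -0.001] shift [-0.002  0.004  0.76 ]
```

>>> servo_tool:
  rows:
    - [0,0,0,0,0.004,0.3,70]
    - [0,0,0,0,0.004,0.6,70]
    - [0,0,0,0,0.004,0.755,70]
    - [0,0,0,0,0.004,0.755,70]
    - [0,0,0,0,0.004,0.755,36]
    - [0,0,0,0,0.004,0.755,36]
    - [0,0,0,0,0.004,0.755,36]
    - [0,0,0,0,0.004,0.755,36]
    - [0,0,0,0,0.004,0.755,36]

```text
t: 6.95
ee_pos: [474.1, -194.3, 34.1]
orientation: [-0.592, 3.083, -0.002]
ft_force: [-1.5, 1.5, 8.5]
width: 44.0
grasp_force: 30.0
```

>>> servo_tool:
  rows:
    - [0,0,0,0,0,-0.05,36]
    - [0,0,0,0,0,-0.2,36]
    - [0,0,0,0,0,-0.4,36]
    - [0,0,0,0,0,-0.55,36]
    - [0,0,0,0,0,-0.55,36]
    - [0,0,0,0,0,-0.55,36]

```text
t: 7.7
ee_pos: [472.5, -193.6, 142.2]
orientation: [0.592, -3.085, -0.001]
ft_force: [-0.7, 0.0, -1.2]
width: 43.8
grasp_force: 30.0
```

```bash
python3 -c "
from h import *
go([478.2,-24.7,140],76.3)"
```

```text
t 7.7 q [-0.41  0.32  1.92  0.    0.9  -2.36] pos [ 472.5 -193.6  142.2] w 43.8 F [-0.7  0.  -1.2] 30.0 ydeg 111.7 turn [ 0.    -0.001  0.412] shift [-0.339  0.774  0.012]
```

>>> servo_tool:
  rows:
    - [0,0,0.1,-0.08,0.2,0,36]
    - [0,0,0.2,-0.17,0.4,0,36]
    - [0,0,0.3,-0.25,0.6,0,36]
    - [0,0,0.412,-0.339,0.774,0,36]
    - [0,0,0.412,-0.339,0.774,0,36]
    - [0,0,0.412,-0.339,0.774,0,36]
    - [0,0,0.412,-0.339,0.774,0,36]

```text
t: 8.57
ee_pos: [478.5, -25.8, 142.3]
orientation: [-0.374, -3.118, 0.0]
ft_force: [-1.5, -0.3, -0.9]
width: 43.7
grasp_force: 30.0
```

```bash
cat > box.py <<'E'
from h import *
def boxfit(names=('wrist','side','scene')):
  go([478.2,-24.7,140],76.3)
  a=np.radians(-13.7); M=np.array([[np.cos(a),np.sin(a)],[-np.sin(a),np.cos(a)]])
  for n in names:
    im,d,K,R,t=shot(n); P=cloud(d,K,R,t).reshape(-1,3); P=P[np.isfinite(P[:,0])]
    b=(P[:,:2]-[504.4,-31.1])@M.T; z=P[:,2]
    near=(abs(b[:,0])<90)&(b[:,1]>-50)&(b[:,1]<150)
    q=b[near&(z>44)&(z<54)]
    print(n,'rim x',np.percentile(q[:,0],[.5,2,98,99.5]).round(1),'ymin',np.percentile(q[:,1],[.2,1,3]).round(1))
    q=b[near&(z>38)&(z<51)&(abs(b[:,0])<50)&(b[:,1]>0)]; print('  packed y0',np.percentile(q[:,1],[.5,2,5]).round(1))
    q=b[near&(z<12)&(z>-5)&(abs(b[:,0])<60)&(abs(b[:,1])<30)]; 
    if len(q)>20: print('  floor x',np.percentile(q[:,0],[1,99]).round(1),'y',np.percentile(q[:,1],[1,99]).round(1),len(q))
    q=b[near&(z>65)&(z<124)&(b[:,1]>110)]
    if len(q)>20: print('  card x',np.percentile(q[:,0],[.5,99.5]).round(1),'y',q[:,1].mean().round(1),len(q))
  return im
E
python3 - <<'E'
from box import *
boxfit()
im,d,K,R,t=shot('wrist'); save(im,'w3')
E
```

```text
t 8.57 q [-0.08  0.28  1.98 -0.    0.88 -1.41] pos [478.5 -25.8 142.3] w 43.7 F [-1.5 -0.3 -0.9] 30.0 ydeg 76.3 turn [-0.    -0.001  0.   ] shift [0.003 0.005 0.012]
wrist rim x [-68.8 -68.3  32.2  39.7] ymin [-30.5 -27.9 -11.4]
  packed y0 [32.7 38.5 45.5]
  floor x [-55.3 -40.3] y [-27.1  27.5] 1033
  card x [-49.8  20.7] y 124.0 3988
side rim x [-69.6 -69.2  67.1  68.4] ymin [-34.  -32.9 -32.2]
  packed y0 [24.8 25.8 26.7]
  floor x [-50.2  55.1] y [-30.   29.4] 105
  card x [-50.7  49.4] y 123.0 168
scene rim x [-68.8 -67.2  68.6  69.3] ymin [-31.8 -30.5 -28.4]
  packed y0 [27.9 29.7 31. ]
  floor x [-59.4  33.3] y [-29.3  -4.4] 278
  card x [-50.3  49.8] y 126.3 595
```

View pics/w3.png

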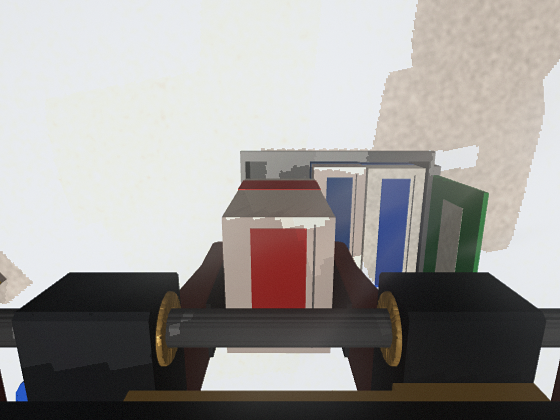

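The wrist view shows the carton held over the bay, with the packed cartons at (365,230), the card at (460,230) and the -x wall at (330,158). The alignment looks fine, so I'll lower it.

>>> servo_tool:
  rows:
    - [0,0,0,0.003,0.005,0.15,36]
    - [0,0,0,0.003,0.005,0.3,36]
    - [0,0,0,0.003,0.005,0.4,36]
    - [0,0,0,0.003,0.005,0.46,36]
    - [0,0,0,0.003,0.005,0.5,36]
    - [0,0,0,0.003,0.005,0.51,36]
    - [0,0,0,0.003,0.005,0.52,36]
    - [0,0,0,0.003,0.005,0.52,36]

```text
t: 9.78
ee_pos: [478.8, -23.9, 39.2]
orientation: [0.374, 3.119, 0.0]
ft_force: [-0.3, -0.3, -1.7]
width: 43.8
grasp_force: 30.0
```

>>> servo_tool:
  rows:
    - [0,0,0,0,0,0.004,36]
    - [0,0,0,0,0,0.007,36]
    - [0,0,0,0,0,0.007,36]

```text
t: 10.15
ee_pos: [478.9, -23.9, 38.2]
orientation: [0.374, 3.119, 0.0]
ft_force: [-1.2, -0.5, 6.0]
width: 43.9
grasp_force: 30.0
```

Floor contact at about 6 N. Releasing.

>>> servo_tool:
  rows:
    - [0,0,0,0,0,0,50]
    - [0,0,0,0,0,0,66]
    - [0,0,0,0,0,0,66]
    - [0,0,0,0,0,0,66]
    - [0,0,0,0,0,-0.2,66]
    - [0,0,0,0,0,-0.5,66]
    - [0,0,0,0,0,-0.65,66]
    - [0,0,0,0,0,-0.65,66]

```text
t: 11.15
ee_pos: [480.3, -24.1, 169.7]
orientation: [0.374, 3.114, 0.0]
ft_force: [-0.2, -1.1, -0.4]
width: 65.9
grasp_force: 0.0
```

```bash
python3 -c "
from w import *
rects(88,105,(478,-25),60)
go([570,-215,170],76.3)"
```

```text
268 rect [array([478.7, -23. ]), array([44.1, 60.3]), np.float64(76.4)] z 97.1
t 11.2 q [-0.07  0.24  1.96 -0.    0.94 -1.41] pos [479.  -23.9 168.1] w 66.2 F [-0.4  0.5 -0.1] 0.0 ydeg 76.3 turn [0.    0.001 0.   ] shift [-0.668 -0.821 -0.009]
```

>>> servo_tool:
  rows:
    - [0,0,0,-0.761,-0.947,0,70]
    - [0,0,0,-0.761,-0.947,0,70]
    - [0,0,0,-0.761,-0.947,0,70]
    - [0,0,0,-0.761,-0.947,0,70]
    - [0,0,0,-0.761,-0.947,0,70]
    - [0,0,0,-0.761,-0.947,0,70]

```text
t: 11.95
ee_pos: [580.0, -243.0, 165.3]
orientation: [-0.375, -3.115, -0.002]
ft_force: [-0.2, 0.4, -0.2]
width: 69.9
grasp_force: 0.0
```

```bash
python3 -c "
from w import *
im=rects(88,105,(582,-244),45); save(im,'w4')
go([582,-244,33],76.3)"
```

```text
173 rect [array([ 582.5, -243.9]), array([46.6, 47.4]), np.float64(76.6)] z 92.7
t 12.0 q [-0.41  0.46  1.64  0.    1.05 -1.75] pos [ 580.2 -242.5  165.8] w 70.4 F [-0.1  0.3  0.3] 0.0 ydeg 76.3 turn [ 0.001 -0.002  0.   ] shift [-0.013 -0.006  0.664]
```

View pics/w4.png

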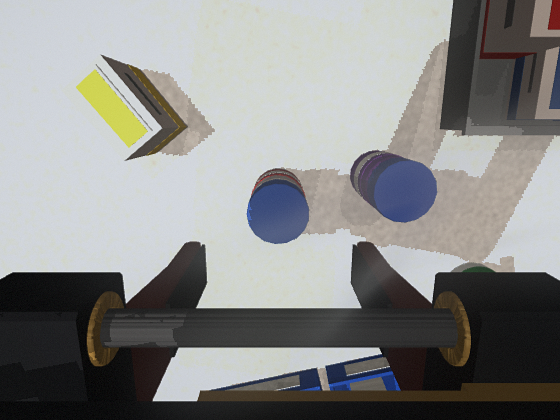

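Bottle with the red label is at (278,210) and the purple one is clear of the fingers at (405,190). Going down to grip.

>>> servo_tool:
  rows:
    - [0,0,0,-0.006,-0.003,0.3,70]
    - [0,0,0,-0.006,-0.003,0.55,70]
    - [0,0,0,-0.006,-0.003,0.67,70]
    - [0,0,0,-0.006,-0.003,0.67,70]
    - [0,0,0,-0.006,-0.003,0.67,40]
    - [0,0,0,-0.006,-0.003,0.67,40]
    - [0,0,0,-0.006,-0.003,0.67,40]
    - [0,0,0,-0.006,-0.003,0.67,40]

```text
t: 13.0
ee_pos: [583.6, -245.0, 34.9]
orientation: [0.374, 3.117, -0.001]
ft_force: [0.5, 2.1, 6.7]
width: 47.5
grasp_force: 30.0
```

>>> servo_tool:
  rows:
    - [0,0,0,0,0,-0.05,40]
    - [0,0,0,0,0,-0.2,40]
    - [0,0,0,0,0,-0.4,40]
    - [0,0,0,0,0,-0.6,40]
    - [0,0,0,0,0,-0.6,40]
    - [0,0,0,0,0,-0.6,40]

```text
t: 13.75
ee_pos: [581.9, -244.6, 152.9]
orientation: [-0.374, -3.118, -0.0]
ft_force: [0.5, -0.9, -1.8]
width: 47.3
grasp_force: 30.0
```

```bash
python3 -c "
from h import *
go([536.5,-38.9,150],76.3)"
```

```text
t 13.75 q [-0.42  0.48  1.64 -0.    1.02 -1.75] pos [ 581.9 -244.6  152.9] w 47.3 F [ 0.5 -0.9 -1.8] 30.0 ydeg 76.3 turn [ 0.    -0.001  0.   ] shift [0.464 0.946 0.015]
```

>>> servo_tool:
  rows:
    - [0,0,0,0.116,0.24,0,40]
    - [0,0,0,0.232,0.48,0,40]
    - [0,0,0,0.348,0.72,0,40]
    - [0,0,0,0.464,0.946,0,40]
    - [0,0,0,0.464,0.946,0,40]
    - [0,0,0,0.464,0.946,0,40]
    - [0,0,0,0.464,0.946,0,40]
    - [0,0,0,0.464,0.946,0,40]

```text
t: 14.75
ee_pos: [537.3, -40.0, 153.2]
orientation: [-0.377, -3.119, 0.0]
ft_force: [-0.1, -0.2, -0.6]
width: 47.3
grasp_force: 30.0
```

```bash
python3 -c "
from box import *
boxfit(('side','scene'))
im,d,K,R,t=shot('scene');P=cloud(d,K,R,t);
hsv=cv2.cvtColor(im,cv2.COLOR_RGB2HSV)
q=P.reshape(-1,3);q=q[np.isfinite(q[:,0])]
for lo,hi in((115,160),):
  k=q[(q[:,2]>lo)&(q[:,2]<hi)&(np.hypot(q[:,0]-536,q[:,1]+39)<40)]
  print(k.min(0),k.max(0),len(k))
go([536.5,-38.9,39],76.3)
"
```

```text
t 14.75 q [-0.1   0.35  1.85 -0.    0.94 -1.43] pos [537.3 -40.  153.2] w 47.3 F [-0.1 -0.2 -0.6] 30.0 ydeg 76.2 turn [-0.    -0.    -0.001] shift [0.305 0.004 0.066]
side rim x [-69.6 -69.3  66.5  68.1] ymin [-34.2 -33.2 -32.5]
  packed y0 [25.6 26.1 27.6]
  floor x [-49.7  57. ] y [-29.8  29.4] 55
  card x [-50.3  44.6] y 123.1 905
scene rim x [-69.1 -66.1  68.5  69.5] ymin [-32.6 -29.5 -27.4]
  packed y0 [ 4.7 18.9 23.2]
  floor x [-0.6 34.3] y [-29.1  -4.2] 109
  card x [-50.3  50. ] y 126.4 590
[520.14135203 -55.31932218 117.95599634] [561.65521822 -13.22923081 159.77156496] 273
t 14.9 q [-0.1   0.35  1.85 -0.    0.94 -1.43] pos [537.3 -39.6 153.4] w 47.9 F [ 1.5  0.3 -1.4] 30.0 ydeg 76.3 turn [-0. -0. -0.] shift [0.005 0.002 0.572]
```

>>> servo_tool:
  rows:
    - [0,0,0,0.003,0.003,0.15,40]
    - [0,0,0,0.003,0.003,0.3,40]
    - [0,0,0,0.003,0.003,0.44,40]
    - [0,0,0,0.003,0.003,0.52,40]
    - [0,0,0,0.003,0.003,0.55,40]
    - [0,0,0,0.003,0.003,0.565,40]
    - [0,0,0,0.003,0.003,0.57,40]
    - [0,0,0,0.003,0.003,0.57,40]

```text
t: 15.9
ee_pos: [537.3, -38.3, 40.1]
orientation: [0.374, 3.118, 0.0]
ft_force: [0.2, 0.3, -1.5]
width: 47.5
grasp_force: 30.0
```

>>> servo_tool:
  rows:
    - [0,0,0,0,0,0.005,40]
    - [0,0,0,0,0,0.009,40]
    - [0,0,0,0,0,0.009,40]

```text
t: 16.27
ee_pos: [537.5, -38.3, 39.0]
orientation: [0.374, 3.118, 0.0]
ft_force: [-1.9, 0.3, 9.9]
width: 47.4
grasp_force: 30.0
```

>>> servo_tool:
  rows:
    - [0,0,0,0,0,0,54]
    - [0,0,0,0,0,0,68]
    - [0,0,0,0,0,0,68]
    - [0,0,0,0,0,0,68]
    - [0,0,0,0,0,-0.2,68]
    - [0,0,0,0,0,-0.5,68]
    - [0,0,0,0,0,-0.7,68]
    - [0,0,0,0,0,-0.7,68]
    - [0,0,0,0,0,-0.7,68]

```text
t: 17.4
ee_pos: [536.1, -38.2, 176.9]
orientation: [-0.374, -3.118, 0.0]
ft_force: [-0.8, 0.2, -0.6]
width: 68.0
grasp_force: 0.0
```

```bash
python3 -c "
from w import *
im=rects(88,105,(505,-31),75); save(im,'w5')
go([549.5,309.5,150],101.5)"
```

```text
172 rect [array([536. , -37.4]), array([46.9, 47.5]), np.float64(77.1)] z 96.6
283 rect [array([478.8, -23. ]), array([44.1, 60.1]), np.float64(76.2)] z 97.4
t 17.45 q [-0.09  0.31  1.83 -0.    1.   -1.43] pos [535.7 -38.2 176.3] w 68.0 F [ 0.4  1.1 -0.9] 0.0 ydeg 76.3 turn [ 0.    -0.002 -0.293] shift [0.344 1.706 0.132]
```

View pics/w5.png

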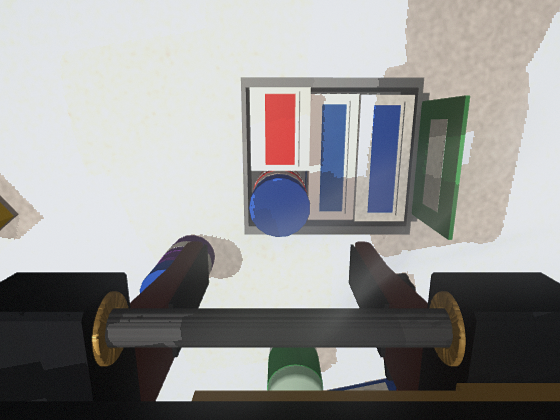

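The carton at (280,130) and the bottle at (280,205) are upright in the bay, and both tops are at z≈97. Next, the clip.

>>> servo_tool:
  rows:
    - [0,0,0,0.17,0.9,0,68]
    - [0,0,0,0.17,0.9,0,68]
    - [0,0,0,0.17,0.9,0,68]
    - [0,0,0,0.17,0.9,0,68]

```text
t: 17.95
ee_pos: [545.3, 147.8, 175.7]
orientation: [-0.366, -3.117, 0.001]
ft_force: [0.1, 0.5, -0.1]
width: 68.1
grasp_force: 0.0
```

>>> servo_tool:
  rows:
    - [0,0,-0.293,0.17,0.806,0,68]
    - [0,0,-0.293,0.17,0.806,0,68]
    - [0,0,-0.293,0.17,0.806,0,68]
    - [0,0,-0.293,0.17,0.806,0,68]
    - [0,0,-0.293,0.17,0.806,0,68]
    - [0,0,-0.293,0.17,0.806,0,68]

```text
t: 18.7
ee_pos: [551.4, 307.4, 177.2]
orientation: [0.311, -3.125, 0.001]
ft_force: [0.3, -0.4, 0.2]
width: 67.8
grasp_force: 0.0
```

```bash
cat > clip.py <<'E'
from h import *
go([549.5,309.5,61],101.5)
im,d,K,R,t=shot('wrist');save(im,'w6'); P=cloud(d,K,R,t)
with np.errstate(invalid='ignore'): m=(np.hypot(P[...,0]-549.5,P[...,1]-309.5)<70)
for lo,hi,s in((108,126,'handle'),(68,79,'rim')):
    with np.errstate(invalid='ignore'): k=m&(P[...,2]>lo)&(P[...,2]<hi)
    for q in cv2.findContours(k.astype(np.uint8),cv2.RETR_EXTERNAL,cv2.CHAIN_APPROX_NONE)[0]:
        if cv2.contourArea(q)<40: continue
        X=P[q[:,0,1],q[:,0,0]]; r=cv2.minAreaRect(X[:,:2].astype(np.float32)); print(s,len(q),[np.round(v,1) for v in r],X[:,2].max().round(1),np.median(X[:,2]).round(1))
E
python3 clip.py
```

```text
t 18.7 q [ 0.49  0.45  1.62 -0.    1.07 -1.28] pos [551.4 307.4 177.2] w 67.8 F [ 0.3 -0.4  0.2] 0.0 ydeg 101.4 turn [-0.    -0.001 -0.001] shift [0.007 0.013 0.581]
handle 107 [array([546. , 329.2]), array([33.9,  6.8]), np.float64(12.2)] 119.6 115.7
handle 106 [array([553.9, 291.7]), array([34.1,  7. ]), np.float64(10.8)] 119.1 114.6
rim 142 [array([593.4, 328.6]), array([45.8, 20.7]), np.float64(11.5)] 76.0 74.3
rim 131 [array([515.5, 299.6]), array([33. , 12.4]), np.float64(15.9)] 79.0 74.3
```

View pics/w6.png

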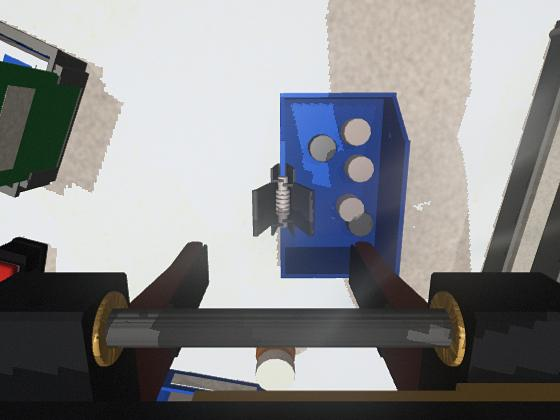

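The wrist view shows the clip at (283,203) astride the bin wall, with handles 34 mm wide and tops at 119.5 mm, as expected. I'll go part-way down first and re-check.

>>> servo_tool:
  rows:
    - [0,0,0,0.002,0.01,0.15,68]
    - [0,0,0,0.002,0.01,0.2,68]
    - [0,0,0,0.002,0.01,0.2,68]
    - [0,0,0,0.002,0.01,0.2,68]

```text
t: 19.25
ee_pos: [551.2, 311.2, 138.5]
orientation: [-0.314, 3.125, 0.001]
ft_force: [-0.1, 0.0, 0.1]
width: 68.1
grasp_force: 0.0
```

```bash
sed -i 's/549.5,309.5,61\],101.5/550,310.4,61],101.6/' clip.py; python3 clip.py; python3 -c "
from h import *
go([550,310.4,61],101.6)"
```

```text
t 19.25 q [ 0.5   0.49  1.65 -0.    1.   -1.28] pos [551.2 311.2 138.5] w 68.1 F [-0.1  0.   0.1] 0.0 ydeg 101.5 turn [ 0.     0.001 -0.001] shift [ 0.007 -0.003  0.388]
handle 127 [array([546.2, 329.2]), array([34.5,  7. ]), np.float64(12.4)] 118.9 113.9
handle 124 [array([553.8, 291.9]), array([34.2,  7.1]), np.float64(11.5)] 119.1 115.0
rim 156 [array([597.3, 321.2]), array([46.6, 19.8]), np.float64(33.9)] 76.0 74.1
rim 90 [array([550.8, 316.1]), array([26.7,  3. ]), np.float64(12.0)] 79.0 73.6
rim 114 [array([552.5, 305.2]), array([34.1,  3. ]), np.float64(11.3)] 79.0 75.4
rim 104 [array([514.3, 302.9]), array([31.4,  6.4]), np.float64(11.8)] 77.6 74.3
t 19.3 q [ 0.5   0.49  1.65 -0.    1.   -1.28] pos [551.3 311.3 138.7] w 68.1 F [-0.6 -0.5 -0.3] 0.0 ydeg 101.5 turn [ 0.     0.001 -0.001] shift [ 0.008 -0.003  0.388]
```

>>> servo_tool:
  rows:
    - [0,0,0,0.004,-0.002,0.2,68]
    - [0,0,0,0.004,-0.002,0.35,68]
    - [0,0,0,0.004,-0.002,0.388,68]
    - [0,0,0,0.004,-0.002,0.388,68]

```text
t: 19.8
ee_pos: [550.3, 310.8, 60.6]
orientation: [-0.315, 3.125, 0.0]
ft_force: [-0.6, 0.1, 0.4]
width: 68.0
grasp_force: 0.0
```

>>> servo_tool:
  rows:
    - [0,0,0,0,0,0,48]
    - [0,0,0,0,0,0,40]
    - [0,0,0,0,0,0,32]
    - [0,0,0,0,0,0,24]
    - [0,0,0,0,0,0,16]
    - [0,0,0,0,0,0,8]
    - [0,0,0,0,0,0,8]
    - [0,0,0,0,0,0,8]

```text
t: 20.8
ee_pos: [552.4, 310.8, 63.7]
orientation: [-0.315, 3.121, 0.001]
ft_force: [-1.4, -5.5, 21.5]
width: 15.0
grasp_force: 30.3
```

Width is 15.0, so the clip is fully squeezed. Lifting straight up.

>>> servo_tool:
  rows:
    - [0,0,0,0,0,-0.03,8]
    - [0,0,0,0,0,-0.08,8]
    - [0,0,0,0,0,-0.15,8]
    - [0,0,0,0,0,-0.3,8]
    - [0,0,0,0,0,-0.5,8]
    - [0,0,0,0,0,-0.6,8]
    - [0,0,0,0,0,-0.6,8]

```text
t: 21.68
ee_pos: [550.7, 311.2, 181.7]
orientation: [-0.315, 3.123, 0.002]
ft_force: [-0.1, -0.6, -0.9]
width: 15.2
grasp_force: 29.9
```

```bash
cat > cl2.py <<'E'
from h import *
def cl(names=('scene','side','wrist')):
  o=ctrl.get_obs();R0=Rn.from_rotvec(o['orientation']).as_matrix(); go([534,90.3,200],76.3)
  for n in names:
    im,d,K,R,t=shot(n);P=cloud(d,K,R,t).reshape(-1,3); P=P[np.isfinite(P[:,0])]
    L=(P-o['ee_pos'])@R0; L[:,2]+=31
    m=(abs(L[:,0])<45)&(abs(L[:,1])<35)&(L[:,2]>3)&(L[:,2]<60); k=L[m]
    print(n,len(k),'zmax',np.sort(k[:,2])[-4:].round(1))
    for a in range(0,50,5):
        s=k[(k[:,2]>=a)&(k[:,2]<a+5)]
        if len(s)>4: print('  ',a,len(s),'x',np.percentile(s[:,0],[1,99]).round(1),'y',np.percentile(s[:,1],[1,99]).round(1))
E
python3 -c "
from cl2 import *
cl()"
```

```text
t 21.68 q [ 0.5   0.44  1.62  0.    1.07 -1.28] pos [550.7 311.2 181.7] w 15.2 F [-0.1 -0.6 -0.9] 29.9 ydeg 101.5 turn [0.001 0.002 0.293] shift [ 0.302 -1.065 -0.094]
scene 316 zmax [44.8 45.4 45.6 45.9]
   5 45 x [-26.3  20.4] y [-8.7  7.7]
   10 93 x [-26.4  21.1] y [-9.3  8.9]
   15 37 x [-25.4  15.1] y [-10.6  10.2]
   20 24 x [-25.5  17.4] y [-11.9  11.2]
   25 27 x [-26.   19.9] y [-12.9  12.3]
   30 28 x [-25.6  20.7] y [-13.9  13.4]
   35 27 x [-26.4  26.2] y [-15.3  14.5]
   40 29 x [-25.9  26.8] y [-15.9  15.4]
side 380 zmax [45.8 45.9 46.  46. ]
   0 8 x [-12.5  18.4] y [-12.2   3.5]
   5 30 x [-13.3  27.4] y [-12.3   6.3]
   10 55 x [-22.1  31.3] y [-12.2   8.3]
   15 44 x [-22.4  32.1] y [-14.6   8.8]
   20 38 x [-20.6  31.9] y [-14.3   9.3]
   25 51 x [-23.   32.1] y [-15.7  11. ]
   30 45 x [-23.1  32.6] y [-17.7  11.8]
   35 45 x [-21.7  33.2] y [-18.   12.2]
   40 51 x [-24.6  31.4] y [-20.8  13.3]
   45 13 x [-18.8  31.6] y [-18.2  13.9]
wrist 2833 zmax [47.7 47.7 47.9 48. ]
   0 20 x [11.7 20.6] y [-12.9  11.3]
   5 46 x [19.6 22.8] y [-8.5  7.5]
   10 1024 x [-15.7  31.4] y [-9.2  7.7]
   15 774 x [-15.9  31.5] y [-10.5   9. ]
   20 232 x [-6.5 31.8] y [-11.7  10.2]
   25 154 x [ 2.8 31.9] y [-12.9  11.2]
   30 165 x [ 2.2 31.9] y [-14.   12.3]
   35 168 x [ 0.2 32.1] y [-15.1  13.5]
   40 133 x [-0.9 32.1] y [-16.2  14.4]
   45 117 x [-2.3 32. ] y [-16.8  15.1]
```

>>> servo_tool:
  rows:
    - [0,0,0.1,0.08,-0.25,0,8]
    - [0,0,0.2,0.16,-0.5,0,8]
    - [0,0,0.293,0.22,-0.75,0,8]
    - [0,0,0.293,0.288,-0.95,0,8]
    - [0,0,0.293,0.288,-1,0,8]
    - [0,0,0.293,0.288,-1,0,8]
    - [0,0,0.293,0.288,-1,0,8]

```text
t: 22.7
ee_pos: [533.5, 104.2, 179.7]
orientation: [-0.373, -3.119, -0.0]
ft_force: [0.2, 0.0, -0.8]
width: 15.2
grasp_force: 29.9
```

```bash
python3 -c "
from h import *
go([536.9,89.7,160],76.3)
a=np.radians(-13.7); M=np.array([[np.cos(a),np.sin(a)],[-np.sin(a),np.cos(a)]])
for n in('scene','side'):
    im,d,K,R,t=shot(n);P=cloud(d,K,R,t).reshape(-1,3); P=P[np.isfinite(P[:,0])]
    b=(P[:,:2]-[533.9,90.1])@M.T
    k=b[(abs(b[:,0])<60)&(abs(b[:,1])<8)&(P[:,2]>80)&(P[:,2]<126)]
    print(n,np.percentile(k,[1,50,99],axis=0).round(1).tolist(), 'slope',np.polyfit(k[:,0],k[:,1],1).round(3))
"
```

```text
t 22.7 q [ 0.17  0.32  1.82  0.    1.   -1.16] pos [533.5 104.2 179.7] w 15.2 F [ 0.2  0.  -0.8] 29.9 ydeg 76.4 turn [ 0.    -0.     0.001] shift [-0.034 -0.067  0.098]
scene [[-49.8, -1.3], [2.2, 1.6], [49.4, 3.3]] slope [-0.003  1.562]
side [[-49.8, -5.1], [-1.3, -1.6], [48.9, 2.2]] slope [ 0.002 -1.555]
```

>>> servo_tool:
  rows:
    - [0,0,0,-0.034,-0.067,0,8]
    - [0,0,0,-0.034,-0.067,0.09,8]
    - [0,0,0,-0.034,-0.067,0.09,8]
    - [0,0,0,-0.034,-0.067,0.09,8]

```text
t: 23.3
ee_pos: [537.0, 88.4, 162.4]
orientation: [0.374, 3.119, -0.0]
ft_force: [0.5, 0.8, -0.4]
width: 15.0
grasp_force: 29.9
```

```bash
python3 -c "
from h import *
go([536.9,89.7,117],76.3)
a=np.radians(-13.7); M=np.array([[np.cos(a),np.sin(a)],[-np.sin(a),np.cos(a)]])
for n in('scene','side','wrist'):
    im,d,K,R,t=shot(n);P=cloud(d,K,R,t).reshape(-1,3); P=P[np.isfinite(P[:,0])]
    b=(P[:,:2]-[533.9,90.1])@M.T; z=P[:,2]
    k=(abs(b[:,0])<45)&(abs(b[:,1])<30)&(z>132)&(z<160)
    print(n,'jaw zmin',np.sort(z[k])[:3].round(1),'x',np.percentile(b[k,0],[1,99]).round(1),'y at bottom',np.percentile(b[k&(z<154),1],[1,99]).round(1))
"
```

```text
t 23.3 q [ 0.14  0.34  1.83 -0.    0.97 -1.19] pos [537.   88.4 162.4] w 15.0 F [ 0.5  0.8 -0.4] 29.9 ydeg 76.3 turn [0. 0. 0.] shift [0.002 0.006 0.227]
scene jaw zmin [147.4 147.7 148.1] x [-25.4  28.5] y at bottom [-15.5  14.7]
side jaw zmin [147.  147.8 148.7] x [-26.8  28.3] y at bottom [-19.5  13.7]
wrist jaw zmin [148.1 148.2 148.3] x [-26.8   6.8] y at bottom [-16.6  15.2]
```

Clip is centred over the card within about 1 mm. Lowering it.

>>> servo_tool:
  rows:
    - [0,0,0,0.003,0.004,0.06,8]
    - [0,0,0,0.003,0.004,0.12,8]
    - [0,0,0,0.003,0.004,0.18,8]
    - [0,0,0,0.003,0.004,0.225,8]
    - [0,0,0,0.003,0.004,0.225,8]
    - [0,0,0,0.003,0.004,0.225,8]
    - [0,0,0,0.003,0.004,0.225,8]

```text
t: 24.32
ee_pos: [536.7, 89.5, 117.5]
orientation: [0.374, 3.118, 0.0]
ft_force: [-0.1, -0.7, 0.2]
width: 15.4
grasp_force: 29.9
```

```bash
python3 -c "
from h import *
go([536.9,89.7,117],76.3)
a=np.radians(-13.7); M=np.array([[np.cos(a),np.sin(a)],[-np.sin(a),np.cos(a)]])
ims=[]
for n in('scene','side'):
    im,d,K,R,t=shot(n);P=cloud(d,K,R,t); b=(P[...,:2]-[533.9,90.1])@M.T; z=P[...,2]
    with np.errstate(invalid='ignore'):
        c=(abs(b[...,0])>33)&(abs(b[...,0])<52)&(abs(b[...,1])<7)&(z>70)&(z<126)
        j=(abs(b[...,0])<32)&(abs(b[...,1])>5)&(abs(b[...,1])<25)&(z>80)&(z<125)
    print(n,'card y',np.median(b[c][:,1]).round(1),'jaw zmin',np.sort(z[j])[:3].round(1),'y',np.percentile(b[j][:,1],[2,98]).round(1),'x',np.percentile(b[j][:,0],[2,98]).round(1))
    v,u=np.where(c); cy,cx=int(v.mean()),int(u.mean()); ims.append(cv2.resize(im[cy-60:cy+60,max(cx-60,0):cx+60],(390,390),interpolation=cv2.INTER_CUBIC))
save(np.hstack(ims),'fin')
o=ctrl.get_obs();print(o['t'],o['ft_force'],o['width'])
"
```

```text
t 24.32 q [ 0.14  0.4   1.86  0.    0.87 -1.19] pos [536.7  89.5 117.5] w 15.4 F [-0.1 -0.7  0.2] 29.9 ydeg 76.3 turn [0.    0.001 0.   ] shift [-0.001  0.001  0.003]
scene card y 1.6 jaw zmin [103.6 103.8 104.1] y [-13.6  16.2] x [-26.2  28. ]
side card y -1.6 jaw zmin [ 92.9 102.6 103. ] y [-18.    0.2] x [-27.6  26.2]
24.425 [-0.4328747   0.37767822  0.20163322] 15.045847428521393
```

View pics/fin.png

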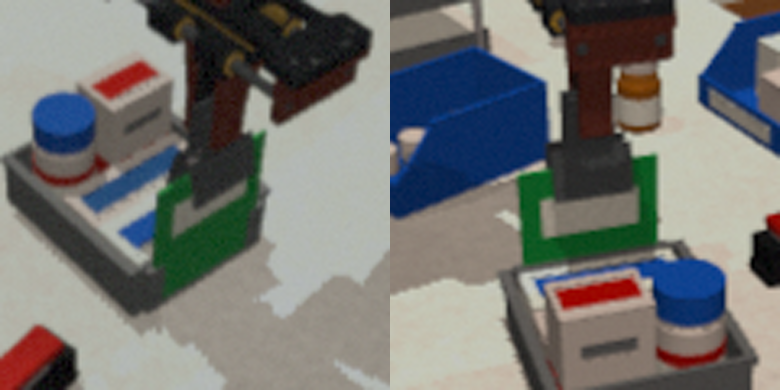

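The final views show the clip open astride the middle of the card (left (222,170), right (592,170)), with its lips about 17 mm below the edge and no contact force. Card and box have not moved. Handing in.

```bash
python3 -c "
from workcell import ctrl
print(ctrl.close_job())"
```

```text
the job is handed in; nothing more can be done
None
```

Job handed in at about 24 s: carton and bottle stand upright in the bay, and the clip is held squeezed open over the middle of the card, lips about 17 mm below its edge and no contact force showing; the first carton grip closed on air above it, because the fingertips sit about 31 mm behind the reported TCP, so I allowed for that from then on.

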